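# Set the dust sampler's run timer

## Task

Set the run timer on the blue dust sampler: wind its grip clockwise, past the orange top mark, until you feel it bear firmly against its end stop, without forcing it, and keep it there for a moment. Then turn it back down until the white pointer is at the red tab, and let go. Leave the red tab and the things standing around the sampler as they are.

Things in the scene. Friction and masses are not known exactly. Their poses are not given: they have to be found in the camera images.
- timer: Blue dust sampler fixed to the bench, box 90 mm high, from x -75 to 75 and y -170 to 80 mm of this frame (z up). Origin on the bench below the vertical dial axis. On top a round white scale plate, 132 mm across, face 93 mm up, with minute ticks 10 deg apart: zero to 15 minutes (orange top mark, towards +x; zero is 150 deg anticlockwise of it from above). Clockwise winds up.
- top_mark (a point): Point on the orange top mark (15 minutes) of the scale, 45 mm from the dial axis, 100 mm above the bench.
- pointer (a point): Tip of the white pointer on the timer's black disc (70 mm across, top 99 mm above the bench), 45 mm from the dial axis, 100 mm up. The disc turns with a drag of 0.07 N m and stays where left. Its end stop is 0.10 to 0.80 rad clockwise past the top mark; exactly where differs and cannot be seen.
- tab (a point): Red tab, a clip 8 mm wide on the scale that shows the minutes to set, 0.6 to 1.5 rad anticlockwise of the top mark, stiff to move, top 99 mm above the bench. This point is 45 mm from the dial axis, 100 mm up, at the middle of the tab's width near its inner edge; the pointer's tip meets it when set.
- grip_top (a point): Middle of the top of the grey bar grip, on the dial axis, 135 mm above the bench. The bar is 44 mm long (this frame's x), 16 mm thick (y), 36 mm tall, standing on the disc with a round foot 44 mm across, 4 mm high. Unloaded, its x points along the pointer.
- grip (a joint): Twist (rad) of the bar grip clockwise ahead of the disc, which it drives through a spring, 1.0 N m/rad: 0 when let go, 0.07 while winding, -0.07 while turning back, rising on the end stop. Firmly on the stop: over 0.20 (0.20 N m). Beyond 0.40 (0.40 N m) either way it is forced and spoilt. The wrist feels the same torque.
- cassette: Clear round filter cassette, 40 mm across, 42 mm tall, standing loose beside the sampler. Origin at the centre of its underside.
- tin: Round tin, 72 mm across, 75 mm tall, standing loose. Origin at the centre of its underside.
- jar: Small jar with a red cap, 48 mm across, 70 mm tall, standing loose. Origin at the centre of its underside.
Not all that is in view belongs to the job. There is more than one size of the tin; the job needs the smallest.

How it is judged:
By the outcome, as a careful person would: the job done as asked, in the order asked, and still so for the second after the job is handed in, with the robot touching nothing.
It also fails if it takes over 64 s, if anything falls off the work surface, if the arm or the gripper's body presses on something with over 40 N, if the wrist force passes 120 N, or if a joint passes its speed limit or range.

## Robot

A 6-joint arm with a two-finger parallel gripper is mounted at the origin on the work surface. World frame = base frame: x ahead of the robot, y to its left, z up, the work surface at z = 0. Lengths are in mm, angles in rad, forces in N, time in s.
With the tool pointing down it reaches from about 275 to 725 mm from the base axis. Payload 5.6 kg.
Tool frame: the origin (TCP) lies midway between the tips of the shut fingers; the grasp point (between the pads) lies 19 mm behind it; z points along the fingers, y is the line along which they close (so a half turn about z gives the same grasp; the last joint's range is limited). The gripper opens to 85 mm and grips with 20 to 120 N. Pads are 22 mm wide; open, the fingers measure 114 mm over their backs; the gripper's body (76 mm by 85 mm) begins 54 mm behind the grasp point. The pads swing forward as they close: fully open they stand 13 mm farther back than shut.
Start: joints at [1.598, 0.255, 0.108, 0, -1.424, -0.285], TCP at [140.197, 531.825, 231.283] pointing down, gripper open.
Joint ranges: [-2.95, 2.95], [-1.21, 1.97], [-1.09, 1.5], [-2.87, 1.71], [-2.94, -0.07], [-3.05, 3.05]. Speed limits (rad/s): [2.57, 2.57, 3.14, 3.14, 3.14, 3.14].

## Interface

Orientations are given as a 3x3 rotation matrix whose columns are the frame's x, y, z axes.
In Python, from station import manip gives the robot as it stands.
- The arm moves only by the tool arm_command, never from a script. Its argument "commands" is a list that holds one entry, the list of rows, each a list of 4 numbers: the shift along the tool's x, y, z in mm, then the turn about the tool's z in rad. In form: [[[x, y, z, spin], ...]]. A call has 1 to 20 rows; each row is the pose to reach, as a shift and turn from the pose commanded when the call began, along the tool's axes at that moment; what a row does not reach only later rows make up. A row lasts 1/8 s, in which the tool goes at most 62.5 mm and 10.7 degrees, less where a joint would pass 70% of its speed; a pose out of reach is approached as far as the arm can. A call with a gripper value outside its range is refused whole. "jaw" is the opening in per cent of the stroke, from 0 (shut) to 100 (fully open), set as the call begins (left out, the last holds). The fingers move at their own pace and stop on an object; the grip force is fixed at half the most. Time passes only in rows, so rows that repeat a pose let the fingers close. It gives the time, the measured TCP pose, the force, the opening and the grip force at its end, in the units of the state.
- manip.get_obs(): the state, without advancing time (a new reading comes with each control period).
- manip.snapshot(name): name is "side" or "top" or "wrist"; returns a dict with "frame" (420x560x3 uint8, blue, green, red), "range_z" (420x560 float32, mm along the optical axis (not along the pixel's ray), 0 where there is no reading), "fx", "fy", "cx", "cy" (pixels), "k1" (the pictures are not rectified: a ray, as slopes to the right and down, at radius r is drawn at 1 + k1 r^2 times it, then the intrinsics apply), "world_from_camera" (4x4, takes a point from camera to world coordinates). Camera axes: x right, y up, looking along -z (the intrinsics and any distortion apply to the point x, -y, -z); pixel columns grow to the right and rows downward; lengths in mm; the calibration is good to about 2 mm. A picture is of the moment at which its call begins.
- manip.close_job(): hands the job in; it is judged then, once.
The state is a dict: "time_s": time; "qpos": joint angles; "dq": joint speeds; "tau": joint torques, N m; "ee_pos": TCP position; "tcp_rot": TCP orientation; "ft_force": force on the tool from outside, world axes, zero at the start; "wrist_torque": the same for the moment, N m; "grip_width": finger opening in mm; "gripper_force": force on a finger pad.
Only numpy, scipy, OpenCV 4.12 (cv2) and the standard library are available. Lean on these libraries where they do the work, as an engineer would, in place of code of your own. Each camera call takes 0.05 s, during which the arm holds its last target. There are 200 camera calls.

## Working session

There is one attempt and no reset: what is moved stays moved. The work goes in short steps, Python scripts to look and compute and a tool call to move; the robot and the scene stay as the last step left them, time stands still between calls to the robot, and variables do not carry over. Pictures are saved under pics/ and viewed, at most 10 in all, crops included, and the job is handed in when it is done.

Besides the shell and the picture viewer there is one more tool, called after "Emit:" as name(argument=value, ...), one argument or row to a line, values as JSON. arm_command: Moves the arm, as the interface text tells. Its arguments: {"type":"object","properties":{"commands":{"type":"array","items":{"type":"array","items":{"type":"array","items":{"type":"number"}}}},"jaw":{"type":"number"}},"required":["commands"]}

```bash
mkdir -p pics; cat > h.py <<'E'
import numpy as np, cv2
from station import manip
def snap(n):
    s=manip.snapshot(n); np.savez('s_'+n+'.npz',**s); return s
def load(n): return dict(np.load('s_'+n+'.npz'))
def ray(s,u,v):
    K=np.array([[s['fx'],0,s['cx']],[0,s['fy'],s['cy']],[0,0,1]],float)
    xd=np.array([(u-s['cx'])/s['fx'],(v-s['cy'])/s['fy']]);x=xd.copy()
    for _ in range(20): x=xd/(1+s['k1']*(x@x))
    return np.array([x[0],-x[1],-1.])
def at_z(s,u,v,z):
    T=s['world_from_camera'];d=T[:3,:3]@ray(s,u,v);o=T[:3,3]
    return o+d*(z-o[2])/d[2]
def at_d(s,u,v):
    T=s['world_from_camera'];return T[:3,:3]@(ray(s,u,v)*s['range_z'][int(round(v)),int(round(u))])+T[:3,3]
E
python3 - <<'E'
from h import *
for n in('top','wrist'):
    s=snap(n);cv2.imwrite(f'pics/{n}0.png',s['frame'])
o=manip.get_obs();print(o)
E
```

```text
{'time_s': 0.1, 'qpos': array([ 1.59762284e+00,  2.55693478e-01,  1.07122967e-01, -3.76751614e-04,
       -1.42388368e+00, -2.84592069e-01]), 'dq': array([ 0.0004038 , -0.00227093,  0.00277107,  0.00115373, -0.00131022,
        0.00036804]), 'tau': array([-3.05169990e-03, -3.87604952e+01,  2.38474488e+01,  5.37768289e+00,
       -3.76564334e-03,  4.38438320e-06]), 'ee_pos': array([140.06106745, 531.41741938, 230.48582905]), 'tcp_rot': array([[ 9.66947875e-01, -2.54973920e-01, -3.28089869e-04],
       [-2.54974108e-01, -9.66946443e-01, -1.66725684e-03],
       [ 1.07861679e-04,  1.69580488e-03, -9.99998556e-01]]), 'ft_force': array([-1.27276361, -0.33272655,  0.42002516]), 'wrist_torque': array([-0.01946927, -0.02689842, -0.01636518]), 'gripper_force': 0.0, 'grip_width': 85.23466474378081}
```

View pics/top0.png

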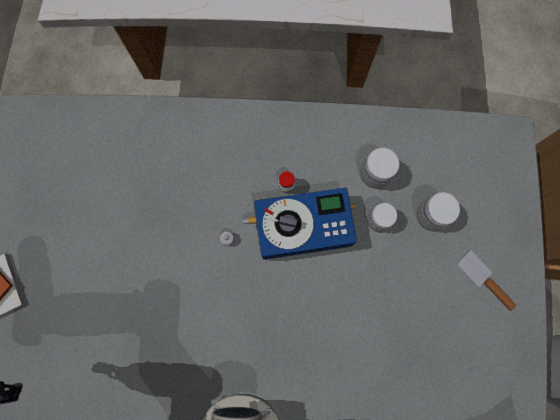

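View pics/wrist0.png

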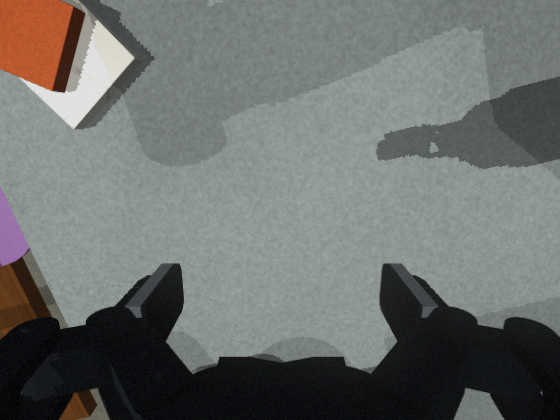

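The top view shows the sampler with its dial centre at about (288,223), the cassette at (227,238), the jar at (287,180), and tins at (384,216), (382,165) and (441,210). The wrist view doesn't show the sampler.

```bash
python3 - <<'E'
from h import *
s=load('top')
for n,u,v,z in [('dial',288,223,93),('grip',288,222,135),('cas',227,238,42),('jar',287,180,70),('c1',255,193,90),('c2',349,188,90),('c3',356,246,90),('c4',263,257,90)]:
    print(n,at_z(s,u,v,z).round(),at_d(s,u,v).round())
cv2.imwrite('pics/crop.png',cv2.resize(s['frame'][180:270,215:335],None,fx=6.5,fy=6.5,interpolation=cv2.INTER_CUBIC))
E
```

```text
dial [560. -97.  93.] [553. -97. 132.]
grip [555. -97. 135.] [556. -97. 130.]
cas [520.  64.  42.] [521.  65.  37.]
jar [682. -89.  70.] [682. -89.  69.]
c1 [636.  -7.  90.] [658.  -0.   1.]
c2 [ 662. -254.   90.] [ 688. -268.   -5.]
c3 [ 509. -275.   90.] [ 521. -290.   -1.]
c4 [470. -37.  90.] [472. -36.  67.]
```

View pics/crop.png

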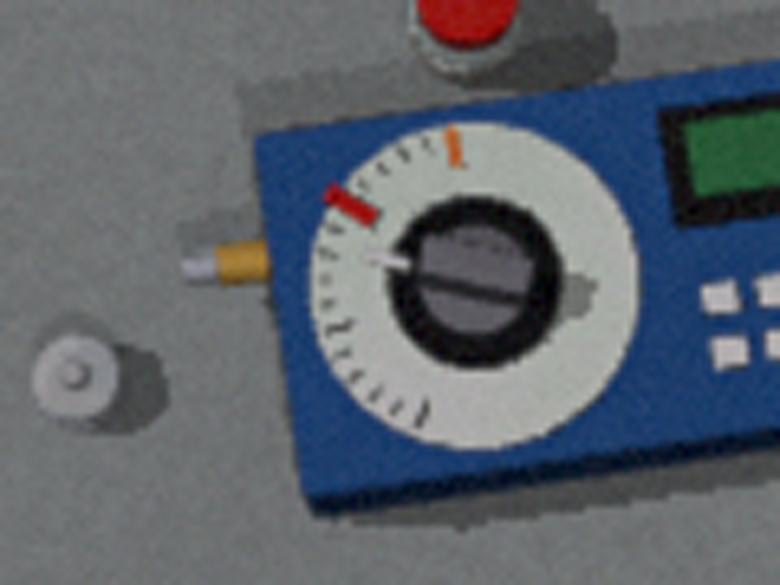

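Emit:
arm_command(
  commands=[
    [[14,12,0,0.04],[42,37,0,0.1],[76,67,0,0.19],[110,98,0,0.28],[145,129,0,0.37],[180,160,0,0.46],[215,191,0,0.55],[250,222,0,0.64],[285,253,0,0.73],[320,284,0,0.82],[355,315,0,0.91],[390,346,0,1.0],[425,377,0,1.09],[460,408,0,1.18],[495,440,0,1.27],[524,465,0,1.35],[545,484,0,1.4],[558,496,0,1.44],[564,501,0,1.45],[564,501,0,1.45]],
  ],
  jaw=60,
)

```text
time_s: 2.6
ee_pos: [557.6, -96.3, 231.3]
tcp_rot: [[-0.136, -0.991, -0.0], [-0.991, 0.136, 0.0], [-0.0, 0.0, -1.0]]
ft_force: [-1.1, -0.9, 0.2]
grip_width: 51.1
gripper_force: 0.0
```

```bash
python3 - <<'E'
from h import *
s=snap('wrist');cv2.imwrite('pics/wrist1.png',s['frame'])
o=manip.get_obs();print(o['time_s'],o['qpos'].round(3),o['ee_pos'],o['tcp_rot'].round(3))
E
```

```text
2.65 [ 0.106  0.287  0.151 -0.    -1.435 -0.242] [557.5505847  -95.91597404 231.37816892] [[-0.136 -0.991  0.   ]
 [-0.991  0.136  0.   ]
 [-0.     0.    -1.   ]]
```

View pics/wrist1.png

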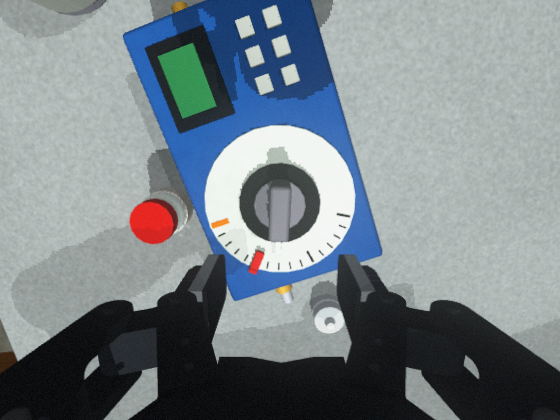

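The close view shows the dial at (280,200), the bar vertical in the picture with the pointer downward at about (277,248), the tab at (258,258) and the orange mark at (220,223). I'll enlarge it.

```bash
python3 - <<'E'
from h import *
s=load('wrist')
cv2.imwrite('pics/w1c.png',cv2.resize(s['frame'][165:285,200:360],None,fx=5,fy=5,interpolation=cv2.INTER_CUBIC))
f=s['frame'].astype(int)
# scale plate ellipse -> center in world
b,g,r=f[...,0],f[...,1],f[...,2]
m=((b>150)&(g>150)&(r>150)).astype(np.uint8); m[:, :195]=0;m[:,362:]=0;m[:120]=0;m[252:]=0
pts=np.argwhere(m)[:,::-1]
P=np.array([at_z(s,u,v,93)[:2] for u,v in pts]); 
h=P[cv2.convexHull(P.astype(np.float32),returnPoints=False)[:,0]]
print(len(h), cv2.minEnclosingCircle(P.astype(np.float32)))
E
```

```text
23 ((562.2061767578125, -109.27484893798828), 91.67119598388672)
```

View pics/w1c.png

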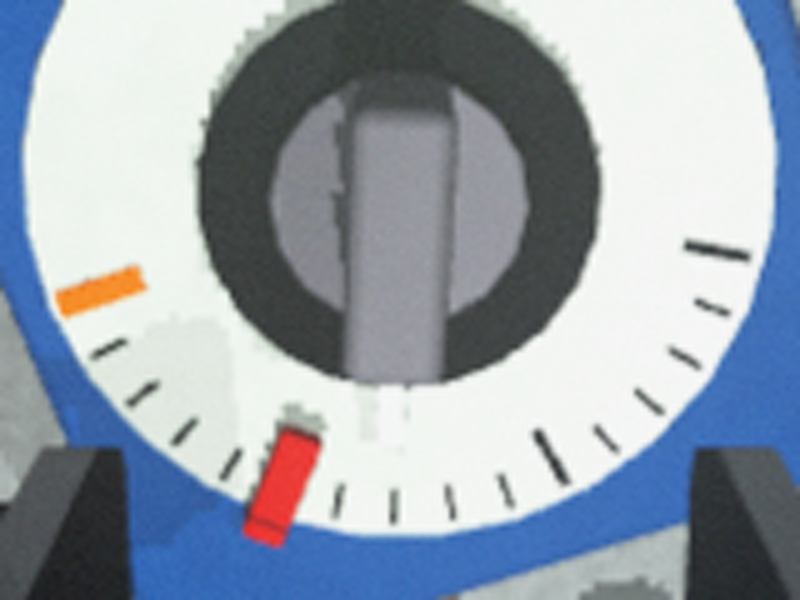

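```bash
cat >> h.py <<'E'
def ang(p,c): return np.degrees(np.arctan2(p[1]-c[1],p[0]-c[0]))
E
python3 - <<'E'
from h import *
s=load('wrist')
W=lambda x,y,z:at_z(s,200+x/5-.4,165+y/5-.4,z)[:2]
pl=np.array([W(22,160,93),W(778,160,93),W(400,535,93),at_z(s,279,125,93)[:2],W(705,385,93)])
from scipy.optimize import least_squares
f=least_squares(lambda p:np.hypot(*(pl-p[:2]).T)-66,[560,-97]);print('plate',f.x,f.fun)
d=np.array([W(198,175,99),W(600,175,99),W(470,375,99),W(290,350,99)]);print('disc',least_squares(lambda p:np.hypot(*(d-p[:2]).T)-35,[560,-97]).x)
a,b=W(404,112,135),W(394,382,135);g=(a+b)/2;print('grip',g,np.hypot(*(a-b)),'ang',ang(b,a))
c=f.x
for n,x,y,z in [('orange',102,290,94),('tab in',300,432,99),('tab mid',284,485,99),('ptr',386,440,99),('t0',718,250,93),('t5',552,458,93),('t9',340,500,93)]:
    p=W(x,y,z);print(n,ang(p,c),ang(p,g),np.hypot(*(p-c)))
print(np.degrees(np.arctan2(*manip.get_obs()['tcp_rot'][1::-1,0])))
E
```

```text
plate [558.9857904  -96.66622816] [-0.46832034 -0.17427544 -0.71386712 -0.85653229 -0.35358701]
disc [558.59560676 -97.81336514]
grip [558.70663402 -97.10751777] 41.73925455575217 ang 80.05431820741096
orange 11.099936749201042 11.489983839566163 55.35600460714948
tab in 59.80271166103638 59.77899717213701 46.14460865941102
tab mid 60.861000053992846 60.83199705531466 56.66863921024346
ptr 79.1411666986655 78.8964504037956 44.238335587125654
t0 161.17158235438725 160.6604653488615 57.04081378301191
t5 111.15524237029875 110.73739829107315 57.22509475429844
t9 71.59739175291041 71.47715713071662 59.33088596482742
-97.8097316427031
```

Emit:
arm_command(
  commands=[
    [[0,0,10,0.01],[1,-1,30,0.02],[1,-1,55,0.04],[1,-1,80,0.04],[1,-1,102,0.04],[1,-1,116,0.04],[1,-1,123,0.04],[1,-1,124.5,0.04],[1,-1,124.5,0.04]],
  ],
)

```text
time_s: 3.78
ee_pos: [559.1, -97.6, 107.4]
tcp_rot: [[-0.176, -0.984, 0.001], [-0.984, 0.176, -0.0], [-0.0, -0.001, -1.0]]
ft_force: [-1.3, 0.1, 0.2]
grip_width: 50.7
gripper_force: 0.0
```

Emit:
arm_command(
  commands=[
    [[0,0,0,0],[0,0,0,0],[0,0,0,0],[0,0,0,0],[0,0,0,0],[0,0,0,0],[0,0,0,0],[0,0,0,0]],
  ],
  jaw=0,
)

```text
time_s: 4.78
ee_pos: [559.0, -97.6, 107.3]
tcp_rot: [[-0.176, -0.984, 0.001], [-0.984, 0.176, -0.0], [0.0, -0.001, -1.0]]
ft_force: [-0.4, 0.1, 5.7]
grip_width: 15.1
gripper_force: 60.2
```

```bash
cat > st.py <<'E'
from h import *
o=manip.get_obs();R=o['tcp_rot']
print(o['time_s'],o['qpos'].round(3),o['ee_pos'].round(1),'barang',ang(-R[:2,0],[0,0]).round(2),'F',o['ft_force'].round(1),'T',o['wrist_torque'].round(3),o['grip_width'],o['gripper_force'])
E
python3 st.py
```

```text
4.775 [ 0.103  0.356 -0.074  0.    -1.14  -0.28 ] [559.  -97.6 107.3] barang 79.87 F [-0.4  0.1  5.7] T [ 0.27   0.238 -0.002] 15.111792523291282 60.224196910858154
```

Emit:
arm_command(
  commands=[
    [[0,0,0,0.03],[0,0,0,0.1],[0,0,0,0.18],[0,0,0,0.26],[0,0,0,0.34],[0,0,0,0.42],[0,0,0,0.5],[0,0,0,0.58],[0,0,0,0.66],[0,0,0,0.74],[0,0,0,0.82],[0,0,0,0.9],[0,0,0,0.98],[0,0,0,1.06],[0,0,0,1.13],[0,0,0,1.18],[0,0,0,1.22],[0,0,0,1.25],[0,0,0,1.25]],
  ],
)

```text
time_s: 7.15
ee_pos: [558.5, -97.0, 107.3]
tcp_rot: [[-0.99, -0.143, -0.0], [-0.143, 0.99, 0.001], [-0.0, 0.001, -1.0]]
ft_force: [-3.2, 3.8, 7.0]
grip_width: 15.0
gripper_force: 60.7
```

```bash
python3 st.py
```

```text
7.15 [ 1.030e-01  3.550e-01 -7.400e-02 -1.000e-03 -1.141e+00 -1.530e+00] [558.5 -97.  107.3] barang 8.24 F [-3.2  3.8  7. ] T [1.17  1.04  0.108] 15.026188764705646 60.7397335767746
```

Emit:
arm_command(
  commands=[
    [[0,0,0,0.05],[0,0,0,0.1],[0,0,0,0.1]],
  ],
)

```text
time_s: 7.52
ee_pos: [558.4, -96.9, 107.3]
tcp_rot: [[-0.999, -0.044, -0.0], [-0.044, 0.999, 0.001], [0.0, 0.001, -1.0]]
ft_force: [-3.3, 4.0, 6.8]
grip_width: 15.1
gripper_force: 60.8
```

```bash
python3 st.py
```

```text
7.525 [ 1.030e-01  3.550e-01 -7.400e-02 -1.000e-03 -1.141e+00 -1.630e+00] [558.4 -96.9 107.3] barang 2.5 F [-3.3  4.   6.8] T [1.234 1.026 0.093] 15.081753414077182 60.7550847530365
```

Emit:
arm_command(
  commands=[
    [[0,0,0,0.04],[0,0,0,0.08],[0,0,0,0.08]],
  ],
)

```text
time_s: 7.9
ee_pos: [558.5, -96.9, 107.3]
tcp_rot: [[-0.999, 0.036, 0.0], [0.036, 0.999, 0.001], [0.0, 0.001, -1.0]]
ft_force: [-2.3, 3.1, 7.8]
grip_width: 15.2
gripper_force: 60.8
```

```bash
python3 st.py
```

```text
7.9 [ 1.040e-01  3.550e-01 -7.400e-02 -1.000e-03 -1.141e+00 -1.710e+00] [558.5 -96.9 107.3] barang -2.08 F [-2.3  3.1  7.8] T [1.322 1.01  0.108] 15.154247637292475 60.762083530426025
```

Emit:
arm_command(
  commands=[
    [[0,0,0,0.04],[0,0,0,0.08],[0,0,0,0.08]],
  ],
)

```text
time_s: 8.28
ee_pos: [558.5, -96.8, 107.3]
tcp_rot: [[-0.993, 0.116, -0.0], [0.116, 0.993, 0.001], [0.0, 0.001, -1.0]]
ft_force: [-3.2, 4.1, 7.9]
grip_width: 15.0
gripper_force: 60.8
```

```bash
python3 st.py
```

```text
8.275 [ 1.040e-01  3.550e-01 -7.400e-02 -1.000e-03 -1.141e+00 -1.790e+00] [558.5 -96.8 107.3] barang -6.66 F [-3.2  4.1  7.9] T [1.373 1.041 0.12 ] 14.998065960537383 60.76923966407776
```

Emit:
arm_command(
  commands=[
    [[0,0,0,0.04],[0,0,0,0.08],[0,0,0,0.08]],
  ],
)

```text
time_s: 8.65
ee_pos: [558.5, -96.7, 107.2]
tcp_rot: [[-0.981, 0.195, -0.0], [0.195, 0.981, 0.001], [0.0, 0.001, -1.0]]
ft_force: [-2.6, 4.1, 7.9]
grip_width: 15.3
gripper_force: 60.8
```

```bash
python3 st.py
```

```text
8.65 [ 1.040e-01  3.550e-01 -7.400e-02 -1.000e-03 -1.141e+00 -1.870e+00] [558.5 -96.7 107.2] barang -11.25 F [-2.6  4.1  7.9] T [1.442 1.024 0.067] 15.26949809317511 60.774500370025635
```

Emit:
arm_command(
  commands=[
    [[0,0,0,0.04],[0,0,0,0.08],[0,0,0,0.08]],
  ],
)

```text
time_s: 9.02
ee_pos: [558.5, -96.7, 107.3]
tcp_rot: [[-0.962, 0.273, 0.0], [0.273, 0.962, 0.001], [0.0, 0.001, -1.0]]
ft_force: [-2.1, 4.3, 7.1]
grip_width: 15.0
gripper_force: 60.8
```

```bash
python3 st.py
```

```text
9.025 [ 1.040e-01  3.550e-01 -7.400e-02 -1.000e-03 -1.141e+00 -1.950e+00] [558.5 -96.7 107.3] barang -15.84 F [-2.1  4.3  7.1] T [1.521 1.028 0.096] 14.968350308535914 60.778546929359436
```

Emit:
arm_command(
  commands=[
    [[0,0,0,0.04],[0,0,0,0.08],[0,0,0,0.08]],
  ],
)

```text
time_s: 9.4
ee_pos: [558.5, -96.6, 107.3]
tcp_rot: [[-0.937, 0.349, 0.0], [0.349, 0.937, 0.001], [0.0, 0.001, -1.0]]
ft_force: [-2.5, 4.0, 7.1]
grip_width: 15.3
gripper_force: 60.8
```

```bash
python3 st.py
```

```text
9.4 [ 1.040e-01  3.550e-01 -7.400e-02 -1.000e-03 -1.141e+00 -2.030e+00] [558.5 -96.6 107.3] barang -20.41 F [-2.5  4.   7.1] T [1.561 0.992 0.084] 15.255744470559371 60.7813686132431
```

Emit:
arm_command(
  commands=[
    [[0,0,0,0.04],[0,0,0,0.08],[0,0,0,0.08]],
  ],
)

```text
time_s: 9.78
ee_pos: [558.5, -96.6, 107.3]
tcp_rot: [[-0.906, 0.423, 0.0], [0.423, 0.906, 0.001], [0.0, 0.001, -1.0]]
ft_force: [-3.0, 4.7, 6.9]
grip_width: 15.1
gripper_force: 60.8
```

```bash
python3 st.py
```

```text
9.775 [ 1.040e-01  3.550e-01 -7.400e-02 -2.000e-03 -1.141e+00 -2.110e+00] [558.5 -96.6 107.3] barang -25.0 F [-3.   4.7  6.9] T [1.593 0.989 0.059] 15.077483174591286 60.78122019767761
```

Emit:
arm_command(
  commands=[
    [[0,0,0,0.04],[0,0,0,0.08],[0,0,0,0.08]],
  ],
)

```text
time_s: 10.15
ee_pos: [558.5, -96.5, 107.3]
tcp_rot: [[-0.87, 0.494, 0.0], [0.494, 0.87, 0.001], [0.001, 0.001, -1.0]]
ft_force: [-2.6, 5.0, 8.1]
grip_width: 15.2
gripper_force: 60.8
```

```bash
python3 st.py
```

```text
10.15 [ 1.040e-01  3.550e-01 -7.400e-02 -2.000e-03 -1.141e+00 -2.190e+00] [558.5 -96.5 107.3] barang -29.58 F [-2.6  5.   8.1] T [1.711 0.976 0.05 ] 15.246886760760855 60.78062653541565
```

Emit:
arm_command(
  commands=[
    [[0,0,0,0.04],[0,0,0,0.08],[0,0,0,0.08]],
  ],
)

```text
time_s: 10.52
ee_pos: [558.6, -96.5, 107.3]
tcp_rot: [[-0.827, 0.562, 0.0], [0.562, 0.827, 0.002], [0.001, 0.001, -1.0]]
ft_force: [-1.6, 5.1, 7.5]
grip_width: 15.3
gripper_force: 60.8
```

```bash
python3 st.py
```

```text
10.525 [ 1.040e-01  3.550e-01 -7.400e-02 -2.000e-03 -1.141e+00 -2.270e+00] [558.6 -96.5 107.3] barang -34.16 F [-1.6  5.1  7.5] T [1.764 0.94  0.046] 15.289607948871334 60.77768683433533
```

```bash
python3 - <<'E'
from h import *
s=snap('wrist');t=snap('top')
a=cv2.resize(s['frame'],(560,420));b=cv2.resize(t['frame'][170:275,240:335],(380,420),interpolation=cv2.INTER_CUBIC)
cv2.imwrite('pics/mid.png',cv2.resize(np.hstack([a,b]),None,fx=.85,fy=.85))
E
python3 st.py
```

```text
10.625 [ 1.040e-01  3.550e-01 -7.400e-02 -2.000e-03 -1.141e+00 -2.270e+00] [558.6 -96.5 107.2] barang -34.14 F [-3.   5.2  7.9] T [1.771 0.987 0.05 ] 14.983136392319814 60.7779461145401
```

View pics/mid.png

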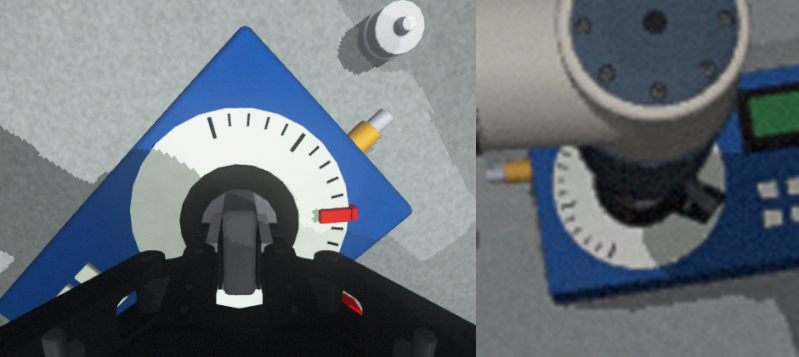

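The wrist view shows the bar at (237,250) still square in the jaws, and the tab untouched at (338,214). Winding on.

Emit:
arm_command(
  commands=[
    [[0,0,0,0.04],[0,0,0,0.08],[0,0,0,0.08]],
  ],
)

```text
time_s: 11.0
ee_pos: [558.6, -96.4, 107.3]
tcp_rot: [[-0.78, 0.626, 0.0], [0.626, 0.78, 0.002], [0.001, 0.002, -1.0]]
ft_force: [-3.1, 4.1, 7.8]
grip_width: 15.2
gripper_force: 60.8
```

```bash
python3 st.py
```

```text
11.0 [ 1.040e-01  3.550e-01 -7.400e-02 -2.000e-03 -1.141e+00 -2.350e+00] [558.6 -96.4 107.3] barang -38.75 F [-3.1  4.1  7.8] T [1.789 0.96  0.136] 15.21470382251891 60.77971816062927
```

Emit:
arm_command(
  commands=[
    [[0,0,0,0.03],[0,0,0,0.06],[0,0,0,0.06],[0,0,0,0.06]],
  ],
)

```text
time_s: 11.5
ee_pos: [558.7, -96.4, 107.3]
tcp_rot: [[-0.741, 0.671, 0.0], [0.671, 0.741, 0.002], [0.001, 0.002, -1.0]]
ft_force: [-2.5, 4.8, 7.5]
grip_width: 14.9
gripper_force: 60.8
```

```bash
python3 st.py
```

```text
11.5 [ 1.040e-01  3.550e-01 -7.400e-02 -2.000e-03 -1.141e+00 -2.410e+00] [558.7 -96.4 107.3] barang -42.15 F [-2.5  4.8  7.5] T [1.843 0.954 0.172] 14.9017839390862 60.780542492866516
```

Emit:
arm_command(
  commands=[
    [[0,0,0,0.04],[0,0,0,0.08],[0,0,0,0.09],[0,0,0,0.09]],
  ],
)

```text
time_s: 12.0
ee_pos: [558.7, -96.4, 107.3]
tcp_rot: [[-0.678, 0.735, 0.0], [0.735, 0.678, 0.002], [0.001, 0.001, -1.0]]
ft_force: [-1.9, 5.8, 7.7]
grip_width: 14.9
gripper_force: 60.8
```

```bash
python3 - <<'E'
from h import *
for i in range(8):
    print(manip.get_obs()['wrist_torque'].round(3)[2]); manip.snapshot('side')
E
python3 st.py
```

```text
0.226
0.292
0.195
0.283
0.228
0.198
0.205
0.238
12.4 [ 1.040e-01  3.550e-01 -7.400e-02 -2.000e-03 -1.141e+00 -2.500e+00] [558.7 -96.3 107.3] barang -47.3 F [-2.   6.4  7.5] T [1.878 0.859 0.261] 15.283481080284062 60.784982442855835
```

Emit:
arm_command(
  commands=[
    [[0,0,0,0.03],[0,0,0,0.05],[0,0,0,0.05],[0,0,0,0.05],[0,0,0,0.05],[0,0,0,0.05],[0,0,0,0.05],[0,0,0,0.05],[0,0,0,0.05],[0,0,0,0.05]],
  ],
)

```text
time_s: 13.65
ee_pos: [558.7, -96.3, 107.3]
tcp_rot: [[-0.641, 0.768, 0.001], [0.768, 0.641, 0.002], [0.001, 0.001, -1.0]]
ft_force: [-2.2, 5.4, 7.3]
grip_width: 15.2
gripper_force: 60.8
```

```bash
python3 - <<'E'
from h import *
l=[]
for i in range(10):
    l.append(manip.get_obs()['wrist_torque'].round(3)[2]); manip.snapshot('side')
print(np.mean(l),l)
E
python3 st.py
```

```text
0.3063 [np.float64(0.338), np.float64(0.255), np.float64(0.349), np.float64(0.255), np.float64(0.313), np.float64(0.323), np.float64(0.311), np.float64(0.295), np.float64(0.309), np.float64(0.315)]
14.15 [ 1.040e-01  3.550e-01 -7.400e-02 -2.000e-03 -1.141e+00 -2.549e+00] [558.7 -96.4 107.3] barang -50.16 F [-2.   6.   7.6] T [1.944 0.851 0.336] 14.736739525525682 60.79077422618866
```

Emit:
arm_command(
  commands=[
    [[0,0,0,-0.04],[0,0,0,-0.12],[0,0,0,-0.24],[0,0,0,-0.36],[0,0,0,-0.48],[0,0,0,-0.6],[0,0,0,-0.72],[0,0,0,-0.84],[0,0,0,-0.96],[0,0,0,-1.08],[0,0,0,-1.2],[0,0,0,-1.32],[0,0,0,-1.44],[0,0,0,-1.56],[0,0,0,-1.67],[0,0,0,-1.77],[0,0,0,-1.86],[0,0,0,-1.92],[0,0,0,-1.95],[0,0,0,-1.95]],
  ],
)

```text
time_s: 16.65
ee_pos: [558.8, -97.5, 107.3]
tcp_rot: [[-0.476, -0.879, 0.001], [-0.879, 0.476, -0.0], [-0.0, -0.001, -1.0]]
ft_force: [-1.6, 1.4, 6.6]
grip_width: 15.3
gripper_force: 60.6
```

```bash
python3 - <<'E'
from h import *
l=[]
for i in range(8):
    l.append(manip.get_obs()['wrist_torque'].round(3)[2]); s=snap('wrist')
print(np.mean(l))
cv2.imwrite('pics/back.png',cv2.resize(s['frame'][150:380,130:430],None,fx=2.6,fy=2.6,interpolation=cv2.INTER_CUBIC))
E
python3 st.py
```

```text
-0.07875000000000001
17.05 [ 0.103  0.356 -0.074  0.    -1.141 -0.6  ] [558.8 -97.5 107.3] barang 61.52 F [-2.   0.7  5.5] T [ 0.397  0.576 -0.075] 15.089902797379136 60.56966185569763
```

View pics/back.png

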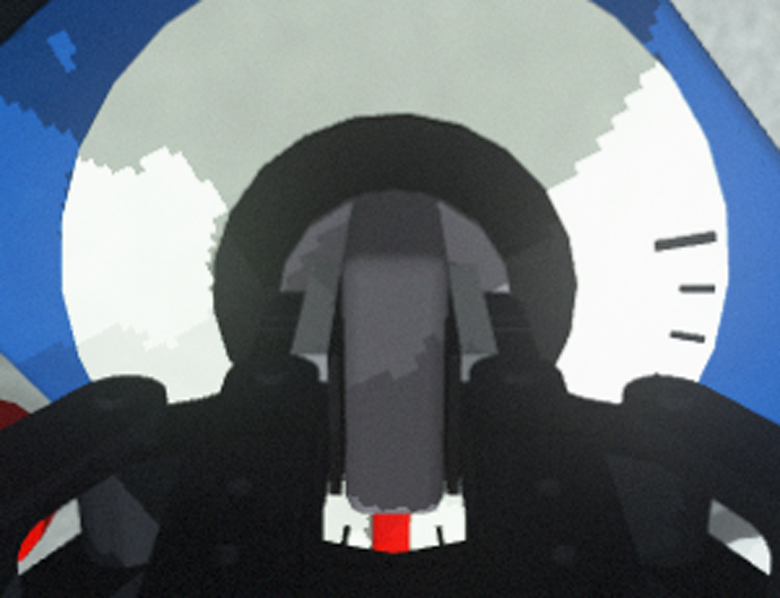

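The view shows the red tab's outer part at (391,535) just below the end of the bar, so the bar is nearly in line with it.

```bash
python3 - <<'E'
from h import *
s=load('wrist')
p=at_z(s,130+391.5/2.6-.3,150+535/2.6-.3,99)[:2]
l=at_z(s,130+212/2.6,150+285/2.6,99);r=at_z(s,130+577/2.6,150+285/2.6,99)
print(p,l,r,(l+r)/2)
for c in([558.8,-96.9],[558.5,-97.6]):print(ang(p,c),np.hypot(*(p-c)))
E
```

```text
[584.31068454 -50.65004403] [ 587.57830094 -115.09360781   99.        ] [527.22334286 -82.44511614  99.        ] [557.4008219  -98.76936197  99.        ]
61.11962276421164 52.819063343662535
61.20025506098104 53.576952149010516
```

Emit:
arm_command(
  commands=[
    [[0,0,0,-0.02],[0,0,0,-0.04],[0,0,0,-0.05],[0,0,0,-0.05],[0,0,0,-0.05]],
  ],
)

```text
time_s: 17.68
ee_pos: [558.9, -97.5, 107.3]
tcp_rot: [[-0.432, -0.902, 0.001], [-0.902, 0.432, -0.0], [-0.0, -0.001, -1.0]]
ft_force: [-1.4, 0.6, 5.9]
grip_width: 14.9
gripper_force: 60.6
```

```bash
python3 st.py
```

```text
17.675 [ 0.103  0.356 -0.074  0.    -1.14  -0.55 ] [558.9 -97.5 107.3] barang 64.39 F [-1.4  0.6  5.9] T [ 0.348  0.479 -0.079] 14.946683004023495 60.5573970079422
```

Emit:
arm_command(
  commands=[
    [[0,0,0,0],[0,0,0,0],[0,0,0,0],[0,0,0,0],[0,0,-10,0],[0,0,-30,0],[0,0,-60,0],[0,0,-90,0],[0,0,-115,0],[0,0,-125,0],[0,0,-125,0]],
  ],
  jaw=60,
)

```text
time_s: 19.05
ee_pos: [558.9, -97.5, 232.2]
tcp_rot: [[-0.432, -0.902, 0.001], [-0.902, 0.432, 0.0], [-0.001, -0.001, -1.0]]
ft_force: [0.5, -0.5, -0.9]
grip_width: 51.0
gripper_force: 0.0
```

```bash
python3 st.py; python3 - <<'E'
from h import *
s=snap('wrist')
cv2.imwrite('pics/rel.png',cv2.resize(s['frame'][165:285,200:360],None,fx=5,fy=5,interpolation=cv2.INTER_CUBIC))
E
```

```text
19.05 [ 0.103  0.289  0.156 -0.    -1.437 -0.55 ] [558.9 -97.5 232.2] barang 64.39 F [ 0.5 -0.5 -0.9] T [-0.031  0.008  0.051] 50.970760194568236 0.0
```

View pics/rel.png

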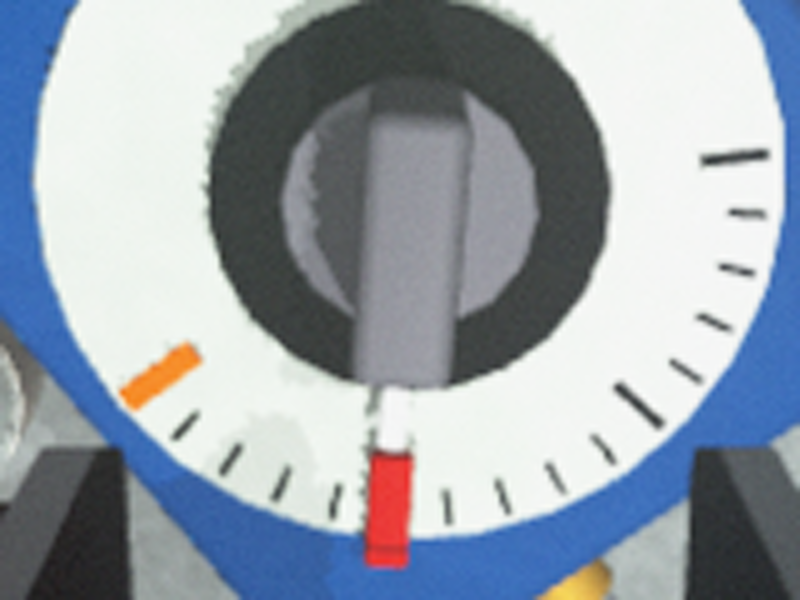

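The pointer tip at (394,450) meets the inner edge of the tab, whose centre is at (391,455). That's within about half a millimetre, and the gripper is clear.

```bash
python3 -c "
from h import *
print(manip.close_job())"
```

```text
the job is handed in; nothing more can be done
None
```

The timer was wound clockwise past the orange mark and held at about 0.3 N m on its end stop, then turned back to the red tab (within about 0.5 mm) and released; the job is handed in at about 19 s, the verdict was not shown, and I did not re-check the items around the sampler.

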